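# Fit a filter funnel on the free port of a filtration manifold

### The job

Set up the free port of the filtration manifold, the bare steel filter base with the white membrane on it: take the blue-banded funnel off the sloping drying rack, slide its socket down over the filter base until it is fully home and upright, lowering it rather than letting it drop and without forcing it. Let go of it, then push the red sprung suction plunger all the way down, hold it there for about a second to draw the membrane flat, and let it spring back up. Leave the other funnels and everything else standing on the bench where they are.

Things in the scene. Friction and masses are not known exactly. Their poses are not given: they have to be found in the camera images.
- funnel: the funnel to fit: grey tube with a BLUE band, 125 mm long, 60 mm diameter, 0.13 to 0.25 kg, loose. Origin: centre of its bottom end; z along the tube to its open rim (z = 125 mm). Bottom socket: bore 47 mm, 30 mm deep, up to an inner step (throat, bore 39 mm, z = 30 to 50 mm); cup above, wall 5 mm. Starts on a rack peg, leaning 35 degrees, bottom on the board, rim up and towards the robot's side
- rack: white drying rack, fixed: board sloping 35 degrees, rising to the rack's +x (away from the robot). Origin on the bench, y along the row of pegs. Two pegs (36 mm diameter, 64 mm long) stand square to the board, roots at x = 50, y = -58 and +58, z = 58 mm. A peg goes through a funnel's socket and throat, so draw the funnel off at least 65 mm along its own axis
- filter_base: the free port, at any one of the manifold's three places, fixed: upright steel spigot 44 mm diameter, 32 mm tall, with a 4 x 5 mm lead-in bevel round its top, on a grey flange 68 mm across; white membrane on top. Origin on the bench under its axis, z up; spigot top at z = 140 mm. Radial play in a funnel's socket 1.5 mm
- seat (a point): centre of the top of the free filter base, 140 mm above the bench, z up. A funnel is home when its inner step rests on this top: its origin then lies 30 mm below this point (2 mm above the flange), its rim 95 mm above it
- manifold: grey filtration manifold, fixed: header pipe 42 mm diameter, about 480 mm long, along the manifold's y axis, 42 mm up on two white saddles. Origin on the bench under the pipe. Three ports at y = -165, -50 and +65 mm, suction valve with the red plunger at y = +180 mm. Two ports carry capped funnels whose lids reach 248 mm above the bench
- plunger_top (a point): centre of the top of the red mushroom head (40 mm diameter, slightly domed) of the suction plunger, 180 mm above the bench when up; it moves down vertically
- plunger (a joint): stroke of the suction plunger in m: 0 up, 0.012 fully down. Sprung: about 4 N to start it, 9 N at full stroke, then a hard stop; it returns by itself
- capped_a: one of two grey funnels with white lids, in use on the manifold's other ports; loose, same outside size as the funnel. Origin at its bottom centre, z up. Leave alone
- capped_b: the other capped funnel in use on the manifold. Leave alone
- spare_funnel: funnel like the one to fit but with an ORANGE band, on the rack's other peg; loose. Leave alone
- dishes: stack of clear dishes 63 mm diameter, 38 mm high, behind the manifold; loose, origin under its centre
- forceps_tray: steel tray 60 x 150 x 14 mm with forceps, in front of the manifold; loose, origin under its centre
- beaker: clear beaker 72 mm diameter (76 mm over its rim), 95 mm high, behind the rack; loose, origin under its centre
- amber_bottle: amber bottle 68 mm diameter, 150 mm high, behind the rack; loose, origin under its centre
- wash_bottle: white bottle with yellow cap, 70 mm diameter, 150 mm high, behind the manifold; loose, origin under its centre

How it is judged (in metres and radians):
On the way, in this order (a step that is already met when the one before it is completed fails the run):
1. the blue-banded funnel is fully home on the free filter base, upright (horizontal distance between funnel and seat below 0.004 m and z of funnel in the frame of seat below -0.0265 m and angle between funnel's own z axis and vertical below 0.06 rad), for 0.2 s.
2. with the funnel home and let go, the plunger is held fully down for half a second (value of joint plunger above 0.0105 m and z of funnel in the frame of seat below -0.0265 m and contact force between the fingers and funnel below 0.2 N), for 0.5 s.
At the end, for the whole second after the job is handed in: the blue-banded funnel stands at rest on the free filter base, within 4 mm of its axis, its step within 3.5 mm of the spigot's top, within 3.5 degrees of upright; the plunger is back up within 2 mm (all of step 1 and linear speed of funnel below 0.02 m/s and value of joint plunger below 0.002 m); the robot touches nothing.
It fails at once if the funnel is dropped (falls free, faster than 0.45 m/s, about 10 mm of fall) (linear speed of funnel above 0.45 m/s and contact force between the fingers and funnel below 0.05 N).
It fails at once if the funnel is forced onto the manifold (more than 40 N on the filter base) (contact force between funnel and filter_base above 40 N).
It fails at once if another funnel is shifted by more than 15 mm (distance of any of capped_a, capped_b, spare_funnel from where it was at the start of the episode above 0.015 m).
It fails at once if something else on the bench is shifted by more than 30 mm (distance of any of dishes, forceps_tray, beaker, amber_bottle, wash_bottle from where it was at the start of the episode above 0.03 m).
It also fails if it takes over 64 s, if anything falls off the work surface, if the arm or the gripper's body presses on something with over 40 N, if the wrist force passes 120 N, or if a joint passes its speed limit or range.

### The arm

A 7-joint arm with a two-finger parallel gripper is mounted at the origin on the work surface. World frame = base frame: x ahead of the robot, y to its left, z up, the work surface at z = 0. Lengths are in mm, angles in degrees, forces in N, time in s.
With the tool pointing down it reaches from about 400 to 850 mm from the base axis. Payload 10.4 kg.
Tool frame: the origin (TCP) lies at the very end of the fingers, on their centre line; the grasp point (between the pads) lies 19 mm behind it; z points along the fingers, y is the line along which they close (so a half turn about z gives the same grasp; the last joint's range is limited). The gripper opens to 85 mm and grips with 20 to 120 N. Pads are 22 mm wide; open, the fingers measure 114 mm over their backs; the gripper's body (76 mm by 85 mm) begins 54 mm behind the grasp point. The pads swing forward as they close: fully open they stand 13 mm farther back than shut.
Start: joints at [-69.935, 19.034, -3.707, 83.658, 1.238, 77.344, -5.071], TCP at [227.629, 582.096, 231.338] pointing down, gripper open.
Joint ranges: [-148.97, 148.97], [-28.65, 121.19], [-84.17, 76.75], [9.2, 138.47], [-72.65, 252.65], [3.7, 117.97], [-149.18, 149.18]. Speed limits (degrees/s): [127.2, 127.2, 159.86, 159.86, 180, 180, 180].

### API

Orientations are given as [roll, pitch, yaw] about the fixed x, y, z axes, in that order (R = Rz(yaw) Ry(pitch) Rx(roll)).
In Python, from bench import bot, imaging, hand_in gives the robot as it stands.
- The arm moves only by the shell command python3 -m crank 'ROWS' [OPENING]. ROWS is JSON, a list of rows, each a list of 6 numbers: the shift along the tool's x, y, z each as a share of 0.025 m, from -1 to 1, then the turn, a rotation vector about the tool's x, y, z each as a share of 0.15 rad, from -1 to 1. A call has exactly 5 rows; each row shifts and turns the commanded pose from where the row before left it, along the tool's axes as they then stand; what a row does not reach is not made up. A row lasts 1/10 s, in which the tool goes at most 50 mm and 8.59 degrees, less where a joint would pass 70% of its speed; a pose out of reach is approached as far as the arm can. A call with a number of a shift or a turn outside -1 to 1 is refused whole. A call with a gripper value outside its range is refused whole. OPENING is the opening, from -1 (shut) to 1 (fully open), set as the call begins (- or left out, the last holds). The fingers move at their own pace and stop on an object; the grip force is fixed at half the most. Time passes only in rows, so rows that do not move let the fingers close, or fill a call up. It gives the time, the measured TCP pose, the force, the opening and the grip force at its end, in the units of the state.
- bot.get_state(): the state, without advancing time (a new reading comes with each control period).
- imaging.capture(name): name is "side" or "top"; returns the picture (420x560x3 uint8, blue, green, red); there is no depth.
- imaging.camera_params(name): a dict with "fx", "fy", "cx", "cy" (pixels), "origin" and "attitude" of the camera in the world. Camera axes: x right, y down, z forward; pixel columns grow to the right and rows downward; lengths in mm; the calibration is good to about 2 mm. A picture is of the moment at which its call begins. camera_params takes no time and is no camera call.
- hand_in(): hands the job in; it is judged then, once.
The state is a dict: "t": time; "joint_pos": joint angles; "qvel": joint speeds; "tau": joint torques, N m; "eef_pos": TCP position; "eef_rot": TCP orientation; "contact_force": force on the tool from outside, world axes, zero at the start; "ft_torque": the same for the moment, N m; "width": finger opening in mm; "grasp_force": force on a finger pad.
Only numpy, scipy, OpenCV 4.12 (cv2) and the standard library are available. Lean on these libraries where they do the work, as an engineer would, in place of code of your own. Each camera call takes 0.05 s, during which the arm holds its last target. There are 200 camera calls.

## Working session

There is one attempt and no reset: what is moved stays moved. The work goes in short steps, Python scripts to look and compute and a shell command to move; the robot and the scene stay as the last step left them, time stands still between calls to the robot, and variables do not carry over. Pictures are saved under pics/ and viewed, at most 10 in all, crops included, and the job is handed in when it is done.

```bash
ls; mkdir -p pics
python3 - <<'E'
from bench import bot, imaging
import cv2
for n in("side","top"):
    im=imaging.capture(n); cv2.imwrite(f"pics/{n}0.png",im)
    print(imaging.camera_params(n))
print(bot.get_state())
E
```

```text
pics
{'fx': 436.89227214276787, 'fy': 436.89227214276787, 'cx': 278.6321397976659, 'cy': 205.62190269060847, 'origin': array([  45.51996912, -576.84605703,  827.04500165]), 'attitude': array([-131.64838336,    0.33486141,  -42.99414843])}
{'fx': 418.01205008129705, 'fy': 418.01205008129705, 'cx': 278.2430448776315, 'cy': 213.9780249848369, 'origin': array([ 345.69003759,  -12.48861325, 1249.2742043 ]), 'attitude': array([-168.29969834,    0.2652185 ,  -86.48669631])}
{'t': 0.1, 'joint_pos': array([-69.93645967,  19.06948815,  -3.7067213 ,  83.69948641,
         1.23708862,  77.34276756,  -5.07133233]), 'qvel': array([-0.06410506, -0.08875485,  0.01240503, -0.10892278,  0.05315633,
        0.007423  , -0.04923394]), 'tau': array([ 9.77703930e-04, -6.26741910e+01,  4.90132661e-02, -3.92431712e+01,
        1.63484551e-02,  6.88053580e-03, -3.46889306e-05]), 'eef_pos': array([227.51112963, 581.77571563, 230.59732857]), 'eef_rot': array([-1.79928128e+02,  2.75845440e-03,  1.58641583e+02]), 'contact_force': array([-0.43132017, -0.89633515,  0.54206098]), 'ft_torque': array([-0.00703503,  0.0236465 , -0.00891458]), 'grasp_force': 0.0, 'width': 85.25838532689582}
```

View pics/side0.png

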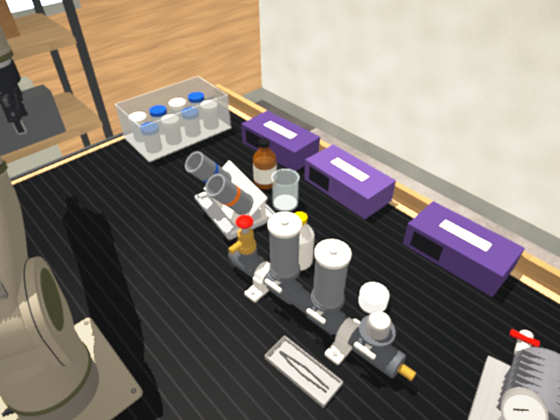

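View pics/top0.png

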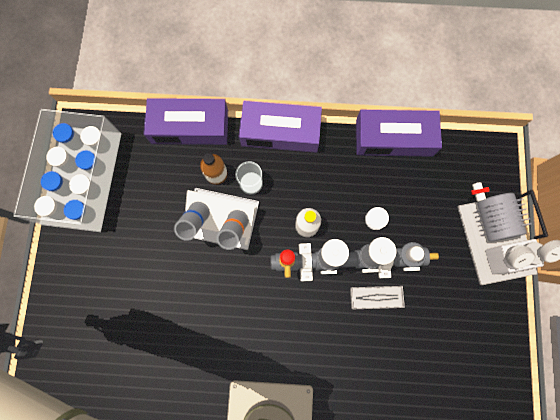

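The free port is the manifold's right-hand end: top (413,256), side (378,322). The blue funnel is on the left peg: top (190,222), side (205,167). I'll zoom in on both.

Run:
```python
import cv2,numpy as np
t=cv2.imread("pics/top0.png");s=cv2.imread("pics/side0.png")
def c(im,x,y,w=100,h=75): return cv2.resize(im[y:y+h,x:x+w],(400,300),interpolation=cv2.INTER_CUBIC)
o=np.vstack([np.hstack([c(t,165,180),c(s,180,145)]),np.hstack([c(t,360,220),c(s,330,290)])])
cv2.imwrite("pics/z.png",o)
```

```text
(no output)
```

View pics/z.png

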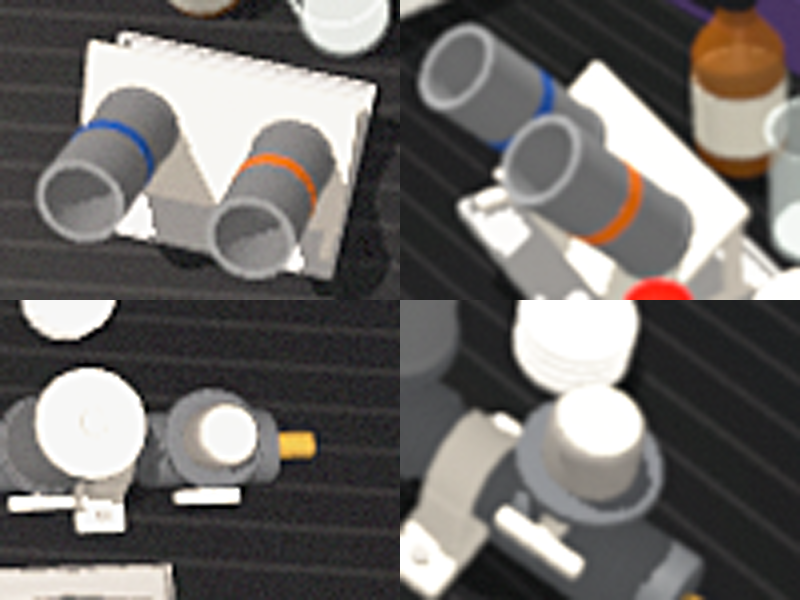

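The crop shows the blue rim centre at top (185,230), side (194.5,162) and the orange rim at top (229,239), side (216,185). The membrane is at top (416.5,254), side (379.5,319). Next I'll refine these with masks and triangulate.

```bash
cat > h.py <<'E'
import cv2,numpy as np
from scipy.spatial.transform import Rotation as R
from bench import bot, imaging
P={n:imaging.camera_params(n) for n in("side","top")}
def ray(n,p):
    c=P[n];d=np.array([(p[0]-c["cx"])/c["fx"],(p[1]-c["cy"])/c["fy"],1])
    return c["origin"],R.from_euler("xyz",c["attitude"],degrees=True).apply(d)
def plane(n,p,z):
    o,d=ray(n,p);return o+d*(z-o[2])/d[2]
def tri(a,b):
    A=np.zeros((3,3));v=np.zeros(3);rs=[ray("top",a),ray("side",b)]
    for o,d in rs:
        d=d/np.linalg.norm(d);M=np.eye(3)-np.outer(d,d);A+=M;v+=M@o
    x=np.linalg.solve(A,v)
    gap=sum(np.linalg.norm(np.cross(x-o,d/np.linalg.norm(d))) for o,d in rs)
    return x.round(1),round(gap,1)
def proj(n,X):
    c=P[n];q=R.from_euler("xyz",c["attitude"],degrees=True).inv().apply(np.array(X)-c["origin"])
    return (q[...,:2]/q[...,2:]*[c["fx"],c["fy"]]+[c["cx"],c["cy"]]).round(1)
def blob(im,near,lo,hi,hsv=True,r=25):
    m=cv2.inRange(cv2.cvtColor(im,cv2.COLOR_BGR2HSV),np.array(lo),np.array(hi))
    k=np.zeros_like(m);cv2.circle(k,tuple(int(v) for v in near),r,255,-1);m&=k
    cs,_=cv2.findContours(m,cv2.RETR_EXTERNAL,cv2.CHAIN_APPROX_NONE)
    c=max(cs,key=cv2.contourArea);e=cv2.fitEllipse(cv2.convexHull(c))
    return np.array(e[0]).round(1),np.array(e[1]).round(1),cv2.contourArea(c)
E
python3 - <<'E'
from h import *
t=cv2.imread("pics/top0.png");s=cv2.imread("pics/side0.png")
print("blue rim",tri((185.2,230),(194.5,161.7)),"orange",tri((228.8,239.3),(215.7,185)))
W=([0,0,225],[180,40,255])
for nm,a,b,z in(("memb",(416.5,253.7),(379.5,318),140),("lidA",(335,253),(285,224),248),("lidB",(382,251),(332,254),248)):
    ea=blob(t,a,*W,r=18);eb=blob(s,b,*W,r=22)
    print(nm,ea,eb,plane("top",ea[0],z).round(1),plane("side",eb[0],z).round(1),tri(ea[0],eb[0]))
ea=blob(t,(288,257),[0,150,120],[8,255,255],r=14);eb=blob(s,(244,222),[0,150,120],[8,255,255],r=14)
print("red",ea,eb,plane("top",ea[0],178).round(1),plane("side",eb[0],178).round(1),tri(ea[0],eb[0]))
for n,p in(("top",(188,181)),):pass
# grey profile rows around side membrane
g=cv2.cvtColor(s,cv2.COLOR_BGR2GRAY);print(g[308:345,379])
E
```

```text
blue rim (array([512.3, 249.2, 160.4]), np.float64(0.4)) orange (array([493.8, 132.1, 161.9]), np.float64(1.6))
memb (array([416.6, 253. ]), array([13.4, 14.5]), 140.5) (array([377.9, 311.5]), array([31.7, 33.4]), 560.0) [ 491.2 -366.4  140. ] [ 501.7 -352.   140. ] (array([ 488. , -359.2,  161.3]), np.float64(1.1))
lidA (array([334.8, 252.3]), array([26.7, 27.2]), 544.5) (array([282.2, 222. ]), array([26.3, 38.1]), 647.0) [ 466.9 -136.3  248. ] [ 459.8 -137.5  248. ] (array([ 465.2, -135.4,  243.8]), np.float64(5.1))
lidB (array([382.2, 250.5]), array([26.5, 27.6]), 547.5) (array([332.4, 252.6]), array([27.8, 36.8]), 766.0) [ 478.1 -249.7  248. ] [ 470.8 -255.9  248. ] (array([ 478.5, -251.2,  238.8]), np.float64(2.0))
red (array([287.2, 256.6]), array([14.8, 15.7]), 170.0) (array([244.1, 221.4]), array([13.7, 16.8]), 166.5) [456.9 -23.7 178. ] [451.6 -26.8 178. ] (array([456.2, -23. , 172.8]), np.float64(2.8))
[240 244 244 255 255 255 255 255 255 255 255 255 255 255 255 255 255 255
 255 255 242 185 158 142 136 135 135 137 135 136 137 128  93  77 105 141
 149]
```

```bash
cat >> h.py <<'E'
def go(x,ty,tz):
    "rows (turn first, then shift in turned axes) from the measured pose to TCP x, tool y and z"
    s=bot.get_state();A=R.from_euler("xyz",s["eef_rot"],degrees=True)
    z=np.array(tz,float);z/=np.linalg.norm(z);y=np.array(ty,float);y-=z*(y@z);y/=np.linalg.norm(y)
    B=R.from_matrix(np.c_[np.cross(y,z),y,z])
    print("t",round(s["t"],2),"pos",s["eef_pos"].round(1),"F",s["contact_force"].round(1),"w",round(s["width"],1),"g",round(s["grasp_force"],1))
    print(" turn rows",((A.inv()*B).as_rotvec()/.15).round(2)," shift rows",(B.inv().apply(x-s["eef_pos"])/25).round(2))
a=np.array([-.567,.0897,.819]);fo=np.array([583.1,238,58]);ry=[.156,.988,0]
E
python3 - <<'E'
from h import *
go(fo+185*a,ry,-a)
E
```

```text
t 0.1 pos [227.5 581.8 230.6] F [-0.4 -0.9  0.5] w 85.3 g 0.0
 turn rows [-0.45 -4.06 -1.39]  shift rows [ -9.3  -11.36   7.55]
```

```bash
python3 -m crank '[[0,0,0,-0.09,-0.81,-0.28],[0,0,0,-0.09,-0.81,-0.28],[0,0,0,-0.09,-0.81,-0.28],[0,0,0,-0.09,-0.81,-0.28],[0,0,0,-0.09,-0.81,-0.28]]' 1
python3 -m crank '[[-0.7,-0.85,0.57,0,0,0],[-0.7,-0.85,0.57,0,0,0],[-0.7,-0.85,0.57,0,0,0],[-0.7,-0.85,0.57,0,0,0],[-0.7,-0.85,0.57,0,0,0]]'
python3 -m crank '[[-0.7,-0.85,0.57,0,0,0],[-0.7,-0.85,0.57,0,0,0],[-0.7,-0.85,0.57,0,0,0],[-0.7,-0.85,0.57,0,0,0],[0,0,0,0,0,0]]'
python3 - <<'E'
from h import *
go(fo+185*a,ry,-a)
E
```

```text
t: 0.6
eef_pos: [227.2, 582.6, 231.8]
eef_rot: [179.9, 35.2, 171.2]
contact_force: [-0.0, -0.3, -0.9]
width: 85.2
grasp_force: 0.0
t: 1.1
eef_pos: [322.9, 458.4, 222.5]
eef_rot: [179.9, 34.9, 171.1]
contact_force: [1.1, -0.0, 0.4]
width: 85.5
grasp_force: 0.0
t: 1.6
eef_pos: [400.4, 357.5, 215.8]
eef_rot: [-180.0, 35.0, 170.7]
contact_force: [-1.0, -0.2, -0.1]
width: 85.5
grasp_force: 0.0
t 1.6 pos [400.4 357.5 215.8] F [-1.  -0.2 -0.1] w 85.5 g 0.0
 turn rows [-0.02 -0.01 -0.03]  shift rows [-2.9  -3.58  2.34]
```

```bash
python3 -m crank '[[-0.72,-0.9,0.58,0,0,0],[-0.72,-0.9,0.58,0,0,0],[-0.72,-0.9,0.58,0,0,0],[-0.72,-0.9,0.58,0,0,0],[0,0,0,0,0,0]]'
python3 - <<'E'
from h import *
go(fo+185*a,ry,-a)
t=imaging.capture("top");s=imaging.capture("side")
o=np.hstack([cv2.resize(i[y:y+120,x:x+110],(400,436),interpolation=2) for i,x,y in((t,140,170),(s,150,100))])
cv2.imwrite("pics/pre.png",o)
print(proj("top",fo+125*a),proj("side",fo+125*a))
E
```

```text
t: 2.1
eef_pos: [476.9, 254.8, 209.4]
eef_rot: [180.0, 34.9, 170.7]
contact_force: [-0.7, 0.1, -0.8]
width: 85.3
grasp_force: 0.0
t 2.1 pos [476.9 254.8 209.4] F [-0.7  0.1 -0.8] w 85.3 g 0.0
 turn rows [-0.01 -0.01 -0.03]  shift rows [-0.05  0.    0.03]
[185.1 230.1] [194.6 161.7]
```

View pics/pre.png

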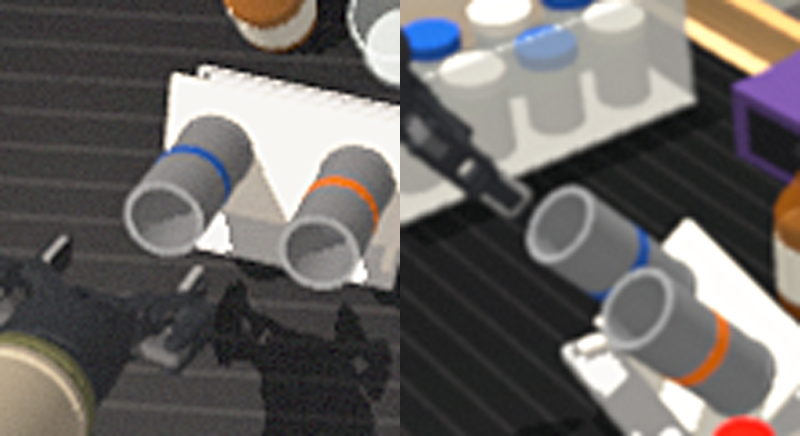

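The picture shows the fingertips at crop (60,245) and (190,275), straddling the blue funnel's axis, and the orange funnel is clear. I'll advance along the axis and close.

```bash
python3 -m crank '[[-0.05,0,0.5,0,0,-0.03],[0,0,0.5,0,0,0],[0,0,0.5,0,0,0],[0,0,0.5,0,0,0],[0,0,0.5,0,0,0]]'
python3 -m crank '[[0,0,0.5,0,0,0],[0,0,0.5,0,0,0],[0,0,0.5,0,0,0],[0,0,0.3,0,0,0],[0,0,0,0,0,0]]'
python3 - <<'E'
from h import *
go(fo+78*a,ry,-a)
E
```

```text
t: 2.7
eef_pos: [511.1, 254.8, 158.8]
eef_rot: [-179.9, 34.9, 171.5]
contact_force: [0.1, 0.3, 0.5]
width: 85.4
grasp_force: 0.0
t: 3.2
eef_pos: [536.7, 249.6, 121.5]
eef_rot: [-179.8, 34.9, 171.5]
contact_force: [-0.6, -0.1, -0.6]
width: 85.5
grasp_force: 0.0
t 3.2 pos [536.7 249.6 121.5] F [-0.6 -0.1 -0.6] w 85.5 g 0.0
 turn rows [ 0.01 -0.01  0.04]  shift rows [-0.1  -0.17  0.05]
```

```bash
python3 -m crank '[[-0.1,-0.17,0,0,0,0],[0,0,0,0,0,0.03],[0,0,0,0,0,0],[0,0,0,0,0,0],[0,0,0,0,0,0]]'
python3 - <<'E'
from h import *
for i in range(3): go(fo+78*a,ry,-a);imaging.capture("top")
E
```

```text
t: 3.7
eef_pos: [538.5, 244.7, 124.1]
eef_rot: [179.9, 35.0, 171.0]
contact_force: [0.1, 0.0, -0.1]
width: 85.6
grasp_force: 0.0
t 3.7 pos [538.5 244.7 124.1] F [ 0.1  0.  -0.1] w 85.6 g 0.0
 turn rows [ 0.02 -0.01 -0.  ]  shift rows [0.04 0.02 0.08]
t 3.75 pos [538.5 244.7 124. ] F [-0.4 -0.3  0.1] w 85.3 g 0.0
 turn rows [ 0.02 -0.01 -0.  ]  shift rows [0.04 0.02 0.08]
t 3.8 pos [538.5 244.6 123.9] F [-0.   0.2 -0.6] w 85.3 g 0.0
 turn rows [ 0.01 -0.01  0.  ]  shift rows [0.04 0.02 0.07]
```

Aligned, so I'll close.

```bash
python3 -m crank '[[0,0,0,0,0,0],[0,0,0,0,0,0],[0,0,0,0,0,0],[0,0,0,0,0,0],[0,0,0,0,0,0]]' -1
python3 -m crank '[[0,0,0,0,0,0],[0,0,0,0,0,0],[0,0,0,0,0,0],[0,0,0,0,0,0],[0,0,0,0,0,0]]'
python3 - <<'E'
from h import *
go(fo+78*a,ry,-a)
E
```

```text
t: 4.35
eef_pos: [538.6, 245.1, 124.4]
eef_rot: [179.9, 35.0, 171.0]
contact_force: [-4.1, 1.4, 5.4]
width: 59.8
grasp_force: 62.2
t: 4.85
eef_pos: [538.6, 245.2, 124.4]
eef_rot: [179.8, 35.0, 171.0]
contact_force: [-3.9, 0.3, 6.6]
width: 59.8
grasp_force: 62.2
t 4.85 pos [538.6 245.2 124.4] F [-3.9  0.3  6.6] w 59.8 g 62.2
 turn rows [ 0.02 -0.01  0.  ]  shift rows [ 0.05 -0.    0.09]
```

```bash
python3 -m crank '[[0,0,-0.3,0,0,0],[0,0,-0.3,0,0,0],[0,0,-0.3,0,0,0],[0,0,-0.3,0,0,0],[0,0,-0.3,0,0,0]]'
python3 -m crank '[[0,0,-0.6,0,0,0],[0,0,-0.6,0,0,0],[0,0,-0.6,0,0,0],[0,0,-0.6,0,0,0],[0,0,-0.6,0,0,0]]'
python3 - <<'E'
from h import *
s=bot.get_state();print(s["eef_pos"],s["width"],s["contact_force"])
t=imaging.capture("top");s=imaging.capture("side")
o=np.hstack([cv2.resize(i[y:y+120,x:x+110],(400,436),interpolation=2) for i,x,y in((t,140,170),(s,150,100))])
cv2.imwrite("pics/off.png",o)
E
```

```text
t: 5.35
eef_pos: [516.6, 247.5, 154.9]
eef_rot: [179.9, 34.9, 171.0]
contact_force: [1.1, -0.1, -2.7]
width: 59.9
grasp_force: 65.0
t: 5.85
eef_pos: [474.0, 254.0, 216.5]
eef_rot: [179.9, 34.9, 171.0]
contact_force: [1.5, 0.2, -1.4]
width: 59.7
grasp_force: 65.0
[474.01476892 253.99147436 216.5372562 ] 59.70840213501181 [ 1.54830295  0.18313429 -1.4392641 ]
```

View pics/off.png

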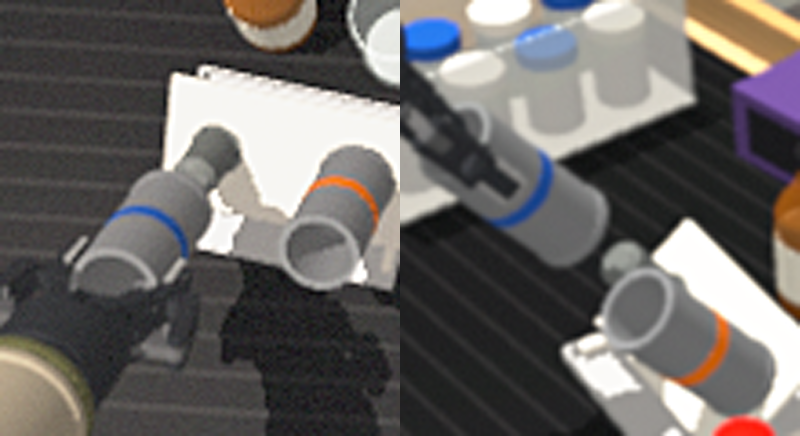

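The funnel is off the peg, with the peg tip showing at crop (212,145), and it sits straight in the fingers. Now I'll bring it upright and lift.

Run:
```python
from h import *
go(np.array([450,250,375]),[0.03,1,0],[0,0,-1])
```

```text
t 5.95 pos [474.3 255.2 217.6] F [ 0.5 -0.1 -2. ] w 59.6 g 65.0
 turn rows [-0.23  4.07 -0.81]  shift rows [ 0.97 -0.24 -6.3 ]
```

```bash
python3 -m crank '[[0,0,-0.8,0,0,0],[0,0,-0.8,0,0,0],[0,0,-0.8,0,0,0],[0,0,-0.4,-0.02,0.4,-0.08],[0,0,-0.4,-0.04,0.6,-0.13]]'
python3 -m crank '[[0,0,-0.3,-0.04,0.6,-0.13],[0,0,-0.3,-0.04,0.6,-0.13],[0,0,-0.3,-0.04,0.6,-0.13],[0,0,-0.3,-0.04,0.6,-0.13],[0,0,-0.3,-0.04,0.6,-0.1]]'
python3 - <<'E'
from h import *
go(np.array([450,250,375]),[0.03,1,0],[0,0,-1])
go(np.array([490.5,-365,375]),[0.03,1,0],[0,0,-1])
E
```

```text
t: 6.45
eef_pos: [428.8, 261.5, 281.3]
eef_rot: [-179.5, 26.2, 173.3]
contact_force: [0.2, -0.3, -2.7]
width: 59.8
grasp_force: 65.0
t: 6.95
eef_pos: [420.0, 262.3, 317.8]
eef_rot: [180.0, 0.3, 178.5]
contact_force: [-0.2, -0.2, -2.4]
width: 59.4
grasp_force: 65.0
t 6.95 pos [420.  262.3 317.8] F [-0.2 -0.2 -2.4] w 59.4 g 65.0
 turn rows [0.   0.04 0.02]  shift rows [-1.21 -0.46 -2.29]
t 6.95 pos [420.  262.3 317.8] F [-0.2 -0.2 -2.4] w 59.4 g 65.0
 turn rows [0.   0.04 0.02]  shift rows [ -3.57 -25.    -2.29]
```

```bash
python3 -m crank '[[0,-0.3,-0.6,0,0.04,0.02],[0,-0.6,-0.6,0,0,0],[0,-1,-0.6,0,0,0],[0,-1,-0.5,0,0,0],[0,-1,0,0,0,0]]'
python3 -m crank '[[0,-1,0,0,0,0],[0,-1,0,0,0,0],[0,-1,0,0,0,0],[0,-1,0,0,0,0],[0,-1,0,0,0,0]]'
python3 -m crank '[[0,-1,0,0,0,0],[0,-1,0,0,0,0],[0,-1,0,0,0,0],[0,-1,0,0,0,0],[0,-1,0,0,0,0]]'
python3 -m crank '[[-0.3,-1,0,0,0,0],[-0.3,-1,0,0,0,0],[-0.3,-1,0,0,0,0],[-0.3,-1,0,0,0,0],[-0.3,-1,0,0,0,0]]'
python3 -m crank '[[-0.4,-1,0,0,0,0],[-0.4,-1,0,0,0,0],[-0.4,-1,0,0,0,0],[-0.4,-1,0,0,0,0],[-0.4,-1,0,0,0,0]]'
python3 - <<'E'
from h import *
go(np.array([490.5,-365,375]),[0.03,1,0],[0,0,-1])
E
```

```text
t: 7.45
eef_pos: [417.3, 163.9, 376.1]
eef_rot: [180.0, 0.3, 178.2]
contact_force: [-0.5, -0.3, -0.8]
width: 59.7
grasp_force: 65.1
t: 7.95
eef_pos: [412.8, 38.6, 374.6]
eef_rot: [-180.0, 0.2, 178.2]
contact_force: [0.8, 0.7, -2.0]
width: 60.1
grasp_force: 65.1
t: 8.45
eef_pos: [408.8, -86.4, 374.6]
eef_rot: [-180.0, 0.2, 178.2]
contact_force: [0.5, -0.2, -2.3]
width: 59.4
grasp_force: 65.1
t: 8.95
eef_pos: [442.4, -212.7, 374.9]
eef_rot: [-180.0, 0.2, 178.2]
contact_force: [1.1, 0.5, -2.4]
width: 59.7
grasp_force: 65.1
t: 9.45
eef_pos: [446.7, -307.1, 382.3]
eef_rot: [-178.8, 2.4, 178.3]
contact_force: [-0.2, -0.2, -2.1]
width: 59.7
grasp_force: 67.8
t 9.45 pos [ 446.7 -307.1  382.3] F [-0.2 -0.2 -2.1] w 59.7 g 67.8
 turn rows [-0.14  0.28  0.  ]  shift rows [-1.82 -2.26  0.29]
```

Run:
```python
from h import *
print(bot.get_state()["joint_pos"].round(1))
```

```text
[-72.2 -28.6  76.8  86.   29.2  97.3  96.5]
```

```bash
python3 -m crank '[[0.2,1,0,0,0,0],[0.2,1,0,0,0,0],[0.2,1,0,0,0,0],[0.2,1,0,0,0,0],[0,0,0,0,0,0]]'
python3 - <<'E'
from h import *
print(bot.get_state()["joint_pos"].round(1))
go(np.array([490.5,-365,375]),[0.03,1,0],[0,0,-1])
E
python3 -m crank '[[0.2,1,0,0,0,0],[0.2,1,0,0,0,0],[0.2,1,0,0,0,0],[0.2,1,0,0,0,0],[0,0,0,0,0,0]]'
python3 - <<'E'
from h import *
print(bot.get_state()["joint_pos"].round(1))
go(np.array([490.5,-365,375]),[0.03,1,0],[0,0,-1])
E
```

```text
t: 9.95
eef_pos: [429.4, -203.6, 378.8]
eef_rot: [-178.7, 2.3, 178.5]
contact_force: [0.4, 0.4, -2.7]
width: 59.5
grasp_force: 67.8
[-62.8 -26.1  60.7  94.7  24.2  95.9  87.2]
t 9.95 pos [ 429.4 -203.6  378.8] F [ 0.4  0.4 -2.7] w 59.5 g 67.8
 turn rows [-0.15  0.27  0.02]  shift rows [-2.64 -6.38  0.15]
t: 10.45
eef_pos: [412.7, -103.3, 375.7]
eef_rot: [-178.7, 2.3, 178.5]
contact_force: [0.8, -1.0, -1.9]
width: 59.7
grasp_force: 67.8
[-59.6 -26.   47.3 100.3  20.8  95.6  75.9]
t 10.45 pos [ 412.7 -103.3  375.7] F [ 0.8 -1.  -1.9] w 59.7 g 67.8
 turn rows [-0.15  0.27  0.02]  shift rows [ -3.42 -10.37   0.03]
```

The IK's elbow swung into its joint-3 and joint-2 limits because the path passed close to the base. I'll go back, extend outward, and sweep on an arc about the base axis so that joint 1 does the work.

```bash
python3 -m crank '[[0,1,0,-0.07,0.13,0],[0,1,0,-0.08,0.14,0],[0,1,0,0,0,0],[0,1,0,0,0,0],[0,1,0,0,0,0]]'
python3 -m crank '[[0,1,0,0,0,0],[0,1,0,0,0,0],[0,1,0,0,0,0],[0,1,0,0,0,0],[0,1,0,0,0,0]]'
python3 -m crank '[[0,1,0,0,0,0],[0,1,0,0,0,0],[0,1,0,0,0,0],[0,1,0,0,0,0],[0,0,0,0,0,0]]'
python3 - <<'E'
from h import *
print(bot.get_state()["joint_pos"].round(1))
go(np.array([560,300,350]),[-0.47,.88,0],[0,0,-1])
E
```

```text
t: 10.95
eef_pos: [417.4, 19.2, 375.3]
eef_rot: [180.0, 0.0, 178.1]
contact_force: [-0.1, 0.3, -1.6]
width: 59.7
grasp_force: 67.8
t: 11.45
eef_pos: [421.6, 144.2, 375.3]
eef_rot: [180.0, 0.1, 178.2]
contact_force: [0.5, 0.1, -2.4]
width: 59.6
grasp_force: 67.8
t: 11.95
eef_pos: [423.9, 246.8, 374.5]
eef_rot: [-179.9, 0.0, 178.4]
contact_force: [0.3, -0.5, -1.6]
width: 59.5
grasp_force: 67.8
[-72.6  -2.4  36.2  90.5   1.5  91.4  52. ]
t 11.95 pos [423.9 246.8 374.5] F [ 0.3 -0.5 -1.6] w 59.5 g 67.8
 turn rows [-0.01  0.   -3.45]  shift rows [-5.8  -0.69  0.98]
```

```bash
python3 -m crank '[[-0.87,0.41,0.25,0,0,0],[-0.87,0.41,0.25,0,0,0],[-0.87,0.41,0.25,0,0,0],[-0.87,0.41,0.25,0,0,0],[-0.87,0.41,0.25,0,0,0]]'
python3 -m crank '[[-0.87,0.41,0.25,0,0,0],[-0.87,0.41,0.25,0,0,0],[-0.87,0.41,0.25,0,0,0],[-0.87,0.41,0.25,0,0,0],[0,0,0,0,0,0]]'
python3 - <<'E'
from h import *
print(bot.get_state()["joint_pos"].round(1))
go(np.array([560,300,350]),[-0.47,.88,0],[0,0,-1])
E
```

```text
t: 12.45
eef_pos: [536.2, 291.1, 344.0]
eef_rot: [-180.0, 0.1, 178.2]
contact_force: [-0.1, 0.4, -2.4]
width: 59.6
grasp_force: 67.8
t: 12.95
eef_pos: [624.8, 329.4, 316.4]
eef_rot: [-179.8, -0.0, 178.2]
contact_force: [-0.9, 0.0, -2.5]
width: 59.2
grasp_force: 67.8
[-54.6  32.5  39.9  62.1 -20.   91.8  68.1]
t 12.95 pos [624.8 329.4 316.4] F [-0.9  0.  -2.5] w 59.2 g 67.8
 turn rows [-0.02 -0.01 -3.48]  shift rows [ 2.84  0.18 -1.34]
```

```bash
python3 -m crank '[[-0.54,-0.97,0,0,0,0.27],[-0.54,-0.97,0,0,0,0.27],[-0.54,-0.97,0,0,0,0.27],[-0.54,-0.97,0,0,0,0.27],[-0.54,-0.97,0,0,0,0.27]]'
python3 -m crank '[[-0.54,-0.97,0,0,0,0.27],[-0.54,-0.97,0,0,0,0.27],[-0.54,-0.97,0,0,0,0.27],[-0.54,-0.97,0,0,0,0.27],[-0.54,-0.97,0,0,0,0.27]]'
python3 - <<'E'
from h import *
print(bot.get_state()["joint_pos"].round(1))
E
```

```text
t: 13.45
eef_pos: [676.6, 200.2, 320.1]
eef_rot: [-180.0, 0.1, 166.5]
contact_force: [0.5, 0.1, -1.4]
width: 59.7
grasp_force: 67.8
t: 13.95
eef_pos: [702.7, 64.2, 320.1]
eef_rot: [180.0, 0.1, 154.9]
contact_force: [0.3, 0.8, -1.6]
width: 59.5
grasp_force: 67.8
[-35.2  33.8  46.4  62.3 -23.7  92.5  69.6]
```

Joint 1 is now doing the turning, so I'll continue.

```bash
python3 -m crank '[[-0.54,-0.97,0,0,0,0.27],[-0.54,-0.97,0,0,0,0.27],[-0.54,-0.97,0,0,0,0.27],[-0.54,-0.97,0,0,0,0.27],[-0.54,-0.97,0,0,0,0.27]]'
python3 -m crank '[[-0.54,-0.97,0,0,0,0.27],[-0.54,-0.97,0,0,0,0.27],[-0.54,-0.97,0,0,0,0.27],[-0.54,-0.97,0,0,0,0.27],[-0.54,-0.97,0,0,0,0.27]]'
python3 -m crank '[[-0.54,-0.97,0,0,0,0.27],[-0.54,-0.97,0,0,0,0.27],[-0.54,-0.97,0,0,0,0.27],[-0.54,-0.97,0,0,0,0.27],[-0.54,-0.97,0,0,0,0.27]]'
python3 -m crank '[[-0.54,-0.97,0,0,0,0.27],[-0.54,-0.97,0,0,0,0.27],[-0.54,-0.97,0,0,0,0.27],[0,0,0,0,0,0],[0,0,0,0,0,0]]'
python3 - <<'E'
from h import *
s=bot.get_state();print(s["joint_pos"].round(1))
y=R.from_euler("xyz",s["eef_rot"],degrees=True).apply([0,1,0]);print(y)
go(np.array([490.5,-365,270]),y,[0,0,-1])
E
```

```text
t: 14.45
eef_pos: [701.0, -74.3, 320.2]
eef_rot: [180.0, 0.1, 143.3]
contact_force: [0.7, -0.2, -1.6]
width: 59.8
grasp_force: 67.8
t: 14.95
eef_pos: [671.5, -209.6, 320.2]
eef_rot: [179.9, 0.1, 131.7]
contact_force: [0.4, 0.0, -2.6]
width: 60.0
grasp_force: 67.8
t: 15.45
eef_pos: [615.3, -336.2, 320.1]
eef_rot: [179.9, 0.1, 120.1]
contact_force: [-0.0, -0.1, -1.4]
width: 59.6
grasp_force: 67.8
t: 15.95
eef_pos: [570.3, -405.1, 320.1]
eef_rot: [179.9, 0.1, 113.2]
contact_force: [0.8, 0.7, -2.2]
width: 59.5
grasp_force: 67.7
[  0.4  36.1  56.4  63.9 -29.5  93.5  72. ]
[0.91928733 0.39358441 0.00145203]
t 15.95 pos [ 570.3 -405.1  320.1] F [ 0.8  0.7 -2.2] w 59.5 g 67.7
 turn rows [ 0.01  0.01 -0.  ]  shift rows [ 2.73 -2.3   2.01]
```

```bash
python3 -m crank '[[0.68,-0.57,0,0,0,0],[0.68,-0.57,0,0,0,0],[0.68,-0.57,0.4,0,0,0],[0.68,-0.57,0.5,0.01,0.01,0],[0,0,0.5,0,0,0]]'
python3 -m crank '[[0,0,0.5,0,0,0],[0,0,0.4,0,0,0],[0,0,0.2,0,0,0],[0,0,0,0,0,0],[0,0,0,0,0,0]]'
python3 - <<'E'
from h import *
s=bot.get_state();print(s["joint_pos"].round(1));A=R.from_euler("xyz",s["eef_rot"],degrees=True)
go(np.array([490.5,-365,250]),A.apply([0,1,0]),[0,0,-1])
t=imaging.capture("top");sd=imaging.capture("side")
cv2.imwrite("pics/t5.png",t);cv2.imwrite("pics/s5.png",sd)
e=s["eef_pos"];Z=A.apply([0,0,1]);print("pred bottom",proj("top",e+80*Z),proj("side",e+80*Z),"rim",proj("top",e-45*Z),proj("side",e-45*Z))
o=np.hstack([cv2.resize(i[y:y+110,x:x+100],(400,440),interpolation=2) for i,x,y in((t,370,205),(sd,325,230))])
cv2.imwrite("pics/pl.png",o)
E
```

```text
t: 16.45
eef_pos: [491.0, -362.7, 284.8]
eef_rot: [179.9, -0.1, 113.4]
contact_force: [0.0, -1.2, -0.6]
width: 59.4
grasp_force: 67.8
t: 16.95
eef_pos: [492.7, -363.8, 257.3]
eef_rot: [-180.0, -0.0, 113.3]
contact_force: [0.0, -1.5, -2.4]
width: 59.6
grasp_force: 67.8
[-12.2  25.5  60.6  85.9 -22.2  81.6  72.7]
t 16.95 pos [ 492.7 -363.8  257.3] F [ 0.  -1.5 -2.4] w 59.6 g 67.8
 turn rows [-0. -0. -0.]  shift rows [-0.01 -0.1   0.29]
pred bottom [420.2 250.8] [383.2 306.2] rim [438.3 244.3] [395.3 259.3]
```

View pics/pl.png

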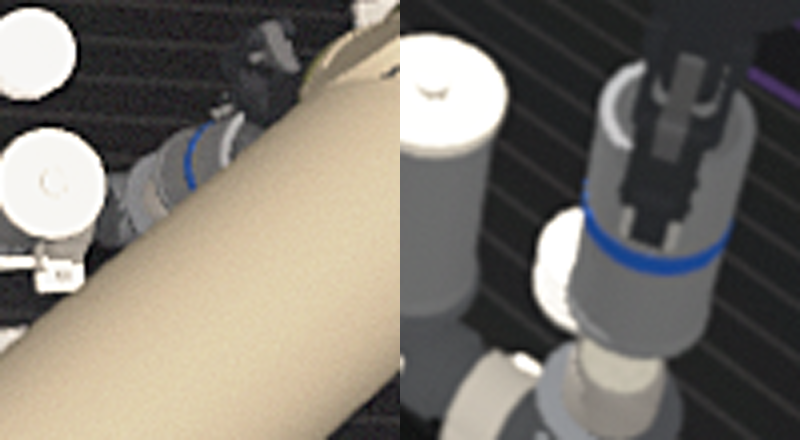

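The side view shows the funnel about 35 mm above the spigot and nearly over it. The arm hides the port in the top view. I'll measure the lateral offset from edge midpoints in the side view.

Run:
```python
from h import *
s=cv2.GaussianBlur(cv2.cvtColor(cv2.imread("pics/s5.png"),cv2.COLOR_BGR2GRAY),(3,3),0).astype(int)
for r in (298,300,302,304): print(r,s[r,362:410])
for r in (325,328,331): print(r,s[r,362:402])
```

```text
298 [252 254 255 255 238 188 133 110 107 107 106 105 104 103 102 103 104 104
 104 104 102 100  96  93  90  87  85  82  80  79  80  81  83  85  89  94
  98 100 102 103 101  86  60  39  32  31  32  33]
300 [250 250 252 248 217 160 120 109 107 107 105 104 103 103 103 103 104 104
 105 105 106 106 106 106 106 106 106 106 106 106 106 106 106 106 106 106
 106 105 105 104  95  72  47  33  32  32  32  32]
302 [251 249 249 235 191 141 115 109 107 106 105 104 103 103 103 103 103 104
 105 105 105 105 106 106 107 107 107 107 107 107 107 107 107 107 106 105
 105 105 104 100  84  59  39  32  32  32  32  32]
304 [250 250 249 234 191 147 122 112 107 105 104 103 103 103 103 104 104 105
 105 105 105 106 106 106 107 107 107 107 107 107 107 107 107 106 106 105
 105 105 103  96  79  58  44  38  35  33  33  32]
325 [149 149 149 150 152 155 158 155 146 140 146 160 174 184 190 191 191 191
 190 189 189 190 190 188 182 170 153 137 121 100  81  66  54  46  41  37
  34  33  33  34]
328 [150 149 148 147 147 149 149 146 139 133 131 133 136 141 145 149 154 159
 161 162 160 156 151 146 140 136 133 124 105  87  79  74  63  49  42  44
  47  45  40  37]
331 [150 150 149 148 145 144 144 142 138 133 132 132 132 133 135 136 137 138
 139 139 140 139 138 137 136 133 124 106  88  79  78  78  73  59  43  35
  35  37  41  45]
```

Run:
```python
from h import *
g0=cv2.GaussianBlur(cv2.cvtColor(cv2.imread("pics/side0.png"),cv2.COLOR_BGR2GRAY),(3,3),0).astype(int)
for r in (318,322,328,331,334): print(r,g0[r,360:400])
def sil(xy,rad,z0,z1,rows):
    th=np.linspace(0,6.2832,1500);
    X=np.array([[xy[0]+rad*np.cos(t),xy[1]+rad*np.sin(t),z] for z in np.linspace(z0,z1,120) for t in th])
    q=proj("side",X)
    for r in rows:
        u=q[abs(q[:,1]-r)<.3,0];print(r,u.min(),u.max(),(u.min()+u.max())/2)
print("funnel");sil((492.7,-363.8),30,177.3,240,(298,300,302))
print("spigot");sil((490.5,-365),22,108,135,(318,322,328,331,334))
```

```text
318 [ 32  49  80 112 133 144 152 165 192 228 250 255 255 255 255 255 255 255
 255 255 255 255 255 255 255 255 255 255 248 206 125  58  33  31  33  34
  34  33  33  34]
322 [183 152 147 149 149 150 155 165 179 198 223 245 254 255 255 255 255 255
 255 255 255 255 255 255 255 255 255 255 255 238 187 121  71  44  34  33
  33  34  34  33]
328 [145 150 150 150 148 147 147 149 149 146 143 147 156 165 175 186 201 217
 226 231 233 233 231 225 214 196 175 157 144 132 126 135 145 139 111  72
  48  44  46  45]
331 [139 149 151 150 150 148 146 144 144 143 138 134 132 133 135 138 140 142
 143 145 147 148 148 146 143 140 137 133 124 105  90 101 129 145 133  96
  56  36  34  37]
334 [109 134 147 150 150 150 148 144 141 139 137 135 134 134 134 135 136 136
 135 135 135 136 136 136 136 136 134 124 105  87  79  86 111 135 132  96
  55  36  32  33]
funnel
298 367.1 404.4 385.75
300 366.7 403.8 385.25
302 366.3 403.2 384.75
spigot
318 367.4 390.4 378.9
322 366.5 391.7 379.1
328 365.5 390.6 378.05
331 366.0 389.7 377.85
334 367.6 388.9 378.25
```

Lateral agreement is within about 1 mm once I apply the small shift. Now I'll lower gently.

```bash
python3 -m crank '[[-0.01,-0.1,0.3,0,0,0],[0,0,0.3,0,0,0],[0,0,0.3,0,0,0],[0,0,0.2,0,0,0],[0,0,0,0,0,0]]'
python3 -m crank '[[0,0,0.1,0,0,0],[0,0,0.1,0,0,0],[0,0,0.1,0,0,0],[0,0,0.1,0,0,0],[0,0,0,0,0,0]]'
python3 - <<'E'
from h import *
s=bot.get_state();A=R.from_euler("xyz",s["eef_rot"],degrees=True)
go(np.array([490.5,-365,190]),A.apply([0,1,0]),[0,0,-1])
print(s["ft_torque"].round(2))
E
```

```text
t: 17.55
eef_pos: [490.1, -364.2, 228.6]
eef_rot: [-179.9, -0.1, 113.3]
contact_force: [-0.1, 0.1, -1.9]
width: 59.6
grasp_force: 67.8
t: 18.05
eef_pos: [490.1, -364.7, 219.4]
eef_rot: [-180.0, -0.1, 113.3]
contact_force: [-0.7, -0.2, -2.4]
width: 59.9
grasp_force: 67.7
t 18.05 pos [ 490.1 -364.7  219.4] F [-0.7 -0.2 -2.4] w 59.9 g 67.7
 turn rows [-0.01 -0.01 -0.  ]  shift rows [-0.02  0.01  1.18]
[-0.09  0.15  0.03]
```

```bash
python3 -m crank '[[0,0,0.06,0,0,0],[0,0,0.06,0,0,0],[0,0,0.06,0,0,0],[0,0,0.06,0,0,0],[0,0,0,0,0,0]]'
python3 - <<'E'
from h import *
s=bot.get_state();print(s["contact_force"].round(1),s["ft_torque"].round(2),s["eef_pos"].round(1))
sd=imaging.capture("side");cv2.imwrite("pics/s6.png",cv2.resize(sd[230:340,325:425],(500,550),interpolation=2))
E
```

```text
t: 18.55
eef_pos: [488.4, -366.3, 214.2]
eef_rot: [-179.8, -0.0, 113.2]
contact_force: [-6.8, -1.8, 1.1]
width: 59.6
grasp_force: 67.0
[-6.8 -1.8  1.1] [-0.94  2.15  0.03] [ 488.4 -366.3  214.2]
```

View pics/s6.png

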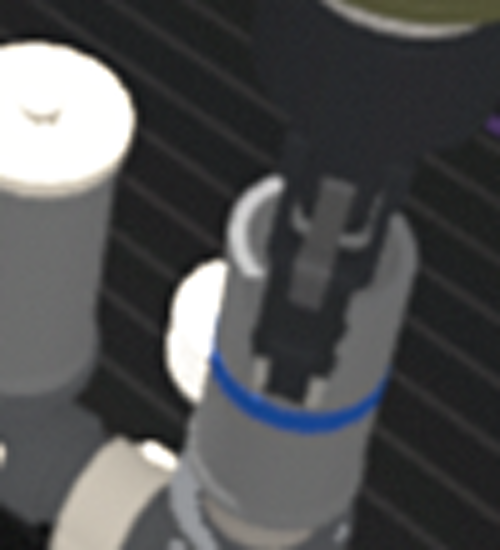

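Contact on the bevel is pushing along −tool y (about 7 N), so I'll ease 2.5 mm that way.

```bash
python3 -m crank '[[0,-0.05,0,0,0,0],[0,-0.05,0,0,0,0],[0.01,0,0,0,0,0],[0,0,0,0,0,0],[0,0,0,0,0,0]]'
python3 -m crank '[[0,0,0.06,0,0,0],[0,0,0.06,0,0,0],[0,0,0,0,0,0],[0,0,0,0,0,0],[0,0,0,0,0,0]]'
python3 - <<'E'
from h import *
s=bot.get_state();A=R.from_euler("xyz",s["eef_rot"],degrees=True)
print(s["eef_pos"].round(1),"F tool",A.inv().apply(s["contact_force"]).round(1),s["ft_torque"].round(2))
E
```

```text
t: 19.1
eef_pos: [487.6, -365.6, 213.5]
eef_rot: [-179.9, -0.0, 113.3]
contact_force: [-3.9, -3.0, -2.6]
width: 59.7
grasp_force: 67.5
t: 19.6
eef_pos: [487.5, -365.6, 210.5]
eef_rot: [-179.9, -0.1, 113.3]
contact_force: [-3.8, -2.7, -0.7]
width: 59.8
grasp_force: 67.4
[ 487.5 -365.6  210.5] F tool [-1.  -4.5  0.7] [-0.83  1.25  0.07]
```

```bash
python3 -m crank '[[-0.02,-0.08,0,0,0,0],[0,0,0.06,0,0,0],[0,0,0.06,0,0,0],[0,0,0.06,0,0,0],[0,0,0,0,0,0]]'
python3 - <<'E'
from h import *
s=bot.get_state();A=R.from_euler("xyz",s["eef_rot"],degrees=True)
print(s["eef_pos"].round(1),"F tool",A.inv().apply(s["contact_force"]).round(1),s["ft_torque"].round(2))
E
```

```text
t: 20.1
eef_pos: [486.4, -366.2, 205.8]
eef_rot: [-180.0, -0.1, 113.3]
contact_force: [0.6, 0.1, -1.5]
width: 59.8
grasp_force: 67.9
[ 486.4 -366.2  205.8] F tool [-0.1  0.6  1.5] [-0.02 -0.03 -0.01]
```

Free of side load. Lowering on.

```bash
python3 -m crank '[[0,0,0.08,0,0,0],[0,0,0.08,0,0,0],[0,0,0.08,0,0,0],[0,0,0,0,0,0],[0,0,0,0,0,0]]'
python3 -m crank '[[0,0,0.06,0,0,0],[0,0,0.06,0,0,0],[0,0,0.04,0,0,0],[0,0,0,0,0,0],[0,0,0,0,0,0]]'
python3 - <<'E'
from h import *
s=bot.get_state();A=R.from_euler("xyz",s["eef_rot"],degrees=True)
print(s["eef_pos"].round(1),"F tool",A.inv().apply(s["contact_force"]).round(1),s["ft_torque"].round(2))
E
```

```text
t: 20.6
eef_pos: [486.2, -366.6, 200.1]
eef_rot: [-180.0, -0.1, 113.3]
contact_force: [0.2, -0.2, -1.5]
width: 59.4
grasp_force: 67.9
t: 21.1
eef_pos: [486.2, -366.6, 196.1]
eef_rot: [-180.0, -0.1, 113.3]
contact_force: [-0.2, -0.0, -2.7]
width: 59.3
grasp_force: 67.9
[ 486.2 -366.6  196.1] F tool [ 0.1 -0.2  2.7] [0.01 0.01 0.02]
```

```bash
python3 -m crank '[[0,0,0.05,0,0,0],[0,0,0.05,0,0,0],[0,0,0.04,0,0,0],[0,0,0,0,0,0],[0,0,0,0,0,0]]'
python3 -m crank '[[0,0,0.04,0,0,0],[0,0,0.04,0,0,0],[0,0,0,0,0,0],[0,0,0,0,0,0],[0,0,0,0,0,0]]'
python3 -m crank '[[0,0,0.03,0,0,0],[0,0,0,0,0,0],[0,0,0,0,0,0],[0,0,0,0,0,0],[0,0,0,0,0,0]]'
```

```text
t: 21.6
eef_pos: [486.2, -366.6, 192.6]
eef_rot: [-180.0, -0.1, 113.3]
contact_force: [0.3, -0.4, -1.9]
width: 59.4
grasp_force: 67.9
t: 22.1
eef_pos: [486.2, -366.6, 190.6]
eef_rot: [-180.0, -0.1, 113.3]
contact_force: [-0.1, -0.3, -1.7]
width: 59.6
grasp_force: 67.9
t: 22.6
eef_pos: [486.2, -366.6, 189.9]
eef_rot: [-180.0, -0.1, 113.3]
contact_force: [0.8, -0.3, -2.2]
width: 59.4
grasp_force: 67.9
```

```bash
python3 -m crank '[[0,0,0.04,0,0,0],[0,0,0,0,0,0],[0,0,0,0,0,0],[0,0,0,0,0,0],[0,0,0,0,0,0]]'
python3 -m crank '[[0,0,0.04,0,0,0],[0,0,0,0,0,0],[0,0,0,0,0,0],[0,0,0,0,0,0],[0,0,0,0,0,0]]'
```

```text
t: 23.1
eef_pos: [486.4, -366.9, 189.3]
eef_rot: [180.0, -0.0, 113.3]
contact_force: [0.0, -0.2, 6.1]
width: 59.6
grasp_force: 68.1
t: 23.6
eef_pos: [486.6, -367.3, 189.2]
eef_rot: [180.0, 0.0, 113.3]
contact_force: [-0.3, 0.1, 12.7]
width: 59.4
grasp_force: 68.3
```

Home: firm contact at TCP z 189, about 15 N. I'll relax a little and release.

```bash
python3 -m crank '[[0,0,-0.03,0,0,0],[0,0,0,0,0,0],[0,0,0,0,0,0],[0,0,0,0,0,0],[0,0,0,0,0,0]]'
python3 -m crank '[[0,0,0,0,0,0],[0,0,0,0,0,0],[0,0,0,0,0,0],[0,0,0,0,0,0],[0,0,0,0,0,0]]' 1
python3 -m crank '[[0,0,-0.1,0,0,0],[0,0,-0.3,0,0,0],[0,0,-0.5,0,0,0],[0,0,-0.8,0,0,0],[0,0,-0.8,0,0,0]]'
python3 -m crank '[[0,0,-0.8,0,0,0],[0,0,-0.8,0,0,0],[0,0,-0.8,0,0,0],[0,0,-0.3,0,0,0],[0,0,0,0,0,0]]'
python3 - <<'E'
from h import *
s=bot.get_state();print(s["joint_pos"].round(1));A=R.from_euler("xyz",s["eef_rot"],degrees=True)
go(np.array([456.5,-23,300]),A.apply([0,1,0]),[0,0,-1])
t=imaging.capture("top");sd=imaging.capture("side")
o=np.hstack([cv2.resize(i[y:y+110,x:x+100],(400,440),interpolation=2) for i,x,y in((t,370,205),(sd,325,240))])
cv2.imwrite("pics/home.png",o)
print("rim",proj("top",[490,-365,235]),proj("side",[490,-365,235]))
E
```

```text
t: 24.1
eef_pos: [486.5, -367.0, 189.2]
eef_rot: [180.0, 0.0, 113.3]
contact_force: [-1.2, 0.3, 7.4]
width: 59.3
grasp_force: 68.2
t: 24.6
eef_pos: [486.2, -366.5, 188.5]
eef_rot: [-180.0, -0.1, 113.3]
contact_force: [0.7, 0.7, 0.4]
width: 85.0
grasp_force: 0.0
t: 25.1
eef_pos: [486.2, -366.8, 252.8]
eef_rot: [-180.0, -0.0, 113.3]
contact_force: [0.2, -0.3, 0.7]
width: 85.5
grasp_force: 0.0
t: 25.6
eef_pos: [486.5, -367.2, 319.9]
eef_rot: [179.9, 0.0, 113.3]
contact_force: [0.6, 0.8, 1.0]
width: 85.6
grasp_force: 0.0
[-12.   23.5  62.1  80.4 -20.6  88.2  72. ]
t 25.6 pos [ 486.5 -367.2  319.9] F [0.6 0.8 1. ] w 85.6 g 0.0
 turn rows [ 0.01  0.   -0.  ]  shift rows [13.12  4.35  0.8 ]
rim [428.5 249.1] [388.1 287.2]
```

View pics/home.png

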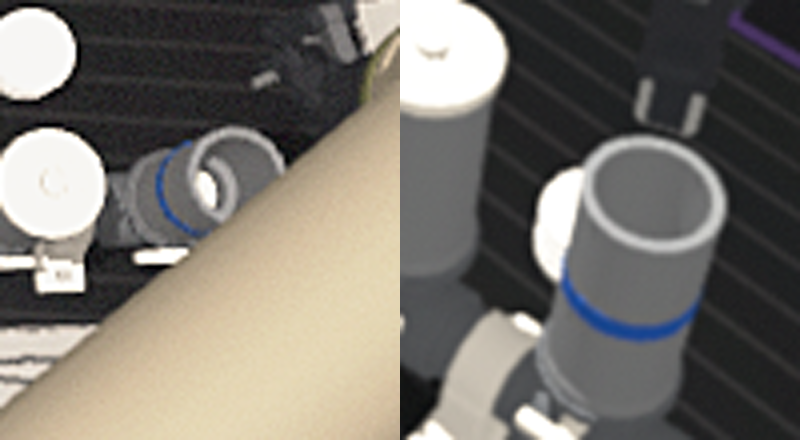

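The funnel is seated upright. Its rim in the side view is at (388.7,288.5), against a predicted (388,287). Next I'll sweep about the base axis to the plunger with the fingers shut.

```bash
python3 -m crank '[[0.48,0.85,0,0,0,-0.27],[0.48,0.85,0,0,0,-0.27],[0.48,0.85,0,0,0,-0.27],[0.48,0.85,0,0,0,-0.27],[0.48,0.85,0,0,0,-0.27]]' -1
python3 -m crank '[[0.48,0.85,0,0,0,-0.27],[0.48,0.85,0,0,0,-0.27],[0.48,0.85,0,0,0,-0.27],[0.48,0.85,0,0,0,-0.27],[0.48,0.85,0,0,0,-0.27]]'
python3 -m crank '[[0.48,0.85,0,0,0,-0.27],[0.48,0.85,0,0,0,-0.27],[0.48,0.85,0,0,0,-0.27],[0.48,0.85,0,0,0,-0.27],[0.48,0.85,0,0,0,-0.27]]'
python3 - <<'E'
from h import *
s=bot.get_state();print(s["joint_pos"].round(1));A=R.from_euler("xyz",s["eef_rot"],degrees=True)
go(np.array([456.5,-23,240]),A.apply([0,1,0]),[0,0,-1])
E
```

```text
t: 26.2
eef_pos: [552.1, -262.9, 317.4]
eef_rot: [-179.9, -0.1, 125.0]
contact_force: [-0.6, -0.6, 0.3]
width: 12.5
grasp_force: 0.0
t: 26.7
eef_pos: [595.5, -149.1, 317.5]
eef_rot: [-179.9, -0.1, 136.6]
contact_force: [0.8, 0.1, -0.3]
width: -0.3
grasp_force: 0.0
t: 27.2
eef_pos: [615.1, -28.9, 317.5]
eef_rot: [-180.0, -0.1, 148.2]
contact_force: [0.4, 0.6, -0.6]
width: -0.3
grasp_force: 0.0
[-39.1  21.1  51.   79.1 -16.2  87.5  69. ]
t 27.2 pos [615.1 -28.9 317.5] F [ 0.4  0.6 -0.6] w -0.3 g 0.0
 turn rows [-0.01 -0.02 -0.  ]  shift rows [ 5.52 -3.14  3.1 ]
```

```bash
python3 -m crank '[[0.92,-0.52,0.5,0,0,0],[0.92,-0.52,0.5,0,0,0],[0.92,-0.52,0.5,0,0,0],[0.92,-0.52,0.5,0,0,0],[0.92,-0.52,0.5,0,0,0]]'
python3 -m crank '[[0.92,-0.52,0.5,0,0,0],[0,0,0,0,0,0],[0,0,0,0,0,0],[0,0,0,0,0,0],[0,0,0,0,0,0]]'
python3 - <<'E'
from h import *
s=bot.get_state();print(s["joint_pos"].round(1));A=R.from_euler("xyz",s["eef_rot"],degrees=True)
go(np.array([456.5,-23,182]),A.apply([0,1,0]),[0,0,-1])
E
```

```text
t: 27.7
eef_pos: [481.8, -24.3, 254.7]
eef_rot: [-179.9, -0.1, 148.2]
contact_force: [-0.1, -0.1, -0.3]
width: 0.2
grasp_force: 0.0
t: 28.2
eef_pos: [457.7, -23.6, 244.0]
eef_rot: [-180.0, -0.0, 148.1]
contact_force: [-0.0, -0.9, 0.7]
width: 0.1
grasp_force: 0.0
[-54.5  -7.8  48.6 108.6   6.   76.7  50.6]
t 28.2 pos [457.7 -23.6 244. ] F [-0.  -0.9  0.7] w 0.1 g 0.0
 turn rows [-0. -0. -0.]  shift rows [ 0.05 -0.01  2.48]
```

```bash
python3 -m crank '[[0.05,0,0.5,0,0,0],[0,0,0.6,0,0,0],[0,0,0.6,0,0,0],[0,0,0.5,0,0,0],[0,0,0,0,0,0]]'
python3 -m crank '[[0,0,0.16,0,0,0],[0,0,0.16,0,0,0],[0,0,0.16,0,0,0],[0,0,0.1,0,0,0],[0,0,0,0,0,0]]'
```

```text
t: 28.7
eef_pos: [454.9, -23.0, 187.0]
eef_rot: [-179.9, -0.1, 148.1]
contact_force: [0.4, 1.0, 0.6]
width: -0.1
grasp_force: 0.0
t: 29.2
eef_pos: [456.3, -22.7, 174.6]
eef_rot: [180.0, -0.0, 148.1]
contact_force: [-0.4, 0.5, 5.3]
width: -0.1
grasp_force: 2.7
```

```bash
python3 -m crank '[[0,0,0.1,0,0,0],[0,0,0.1,0,0,0],[0,0,0.08,0,0,0],[0,0,0.06,0,0,0],[0,0,0.04,0,0,0]]'
python3 -m crank '[[0,0,0.06,0,0,0],[0,0,0.04,0,0,0],[0,0,0,0,0,0],[0,0,0,0,0,0],[0,0,0,0,0,0]]'
```

```text
t: 29.7
eef_pos: [456.6, -22.7, 167.1]
eef_rot: [179.9, -0.1, 148.1]
contact_force: [-16.1, -1.1, 41.7]
width: -0.0
grasp_force: 20.9
t: 30.2
eef_pos: [456.8, -22.7, 166.8]
eef_rot: [179.8, -0.1, 148.1]
contact_force: [-27.4, -1.4, 66.6]
width: 0.1
grasp_force: 32.9
```

At the hard stop, but pressing harder than needed. I'll back off to about 25 N and hold.

```bash
python3 -m crank '[[0,0,-0.08,0,0,0],[0,0,-0.08,0,0,0],[0,0,0,0,0,0],[0,0,0,0,0,0],[0,0,0,0,0,0]]'
python3 -m crank '[[0,0,0,0,0,0],[0,0,0,0,0,0],[0,0,0,0,0,0],[0,0,0,0,0,0],[0,0,0,0,0,0]]'
python3 -m crank '[[0,0,0,0,0,0],[0,0,0,0,0,0],[0,0,0,0,0,0],[0,0,0,0,0,0],[0,0,0,0,0,0]]'
```

```text
t: 30.7
eef_pos: [456.4, -22.7, 167.5]
eef_rot: [179.9, -0.0, 148.1]
contact_force: [-3.9, -0.3, 15.3]
width: -0.1
grasp_force: 7.6
t: 31.2
eef_pos: [456.4, -22.7, 167.5]
eef_rot: [179.9, -0.0, 148.1]
contact_force: [-4.6, -0.4, 15.0]
width: 0.1
grasp_force: 7.6
t: 31.7
eef_pos: [456.4, -22.7, 167.5]
eef_rot: [179.9, -0.0, 148.1]
contact_force: [-4.2, -1.0, 15.2]
width: -0.3
grasp_force: 7.6
```

```bash
python3 -m crank '[[0,0,-0.2,0,0,0],[0,0,-0.3,0,0,0],[0,0,-0.5,0,0,0],[0,0,-0.8,0,0,0],[0,0,-0.8,0,0,0]]'
python3 -m crank '[[0,0,-0.8,0,0,0],[0,0,-0.6,0,0,0],[0,0,0,0,0,0],[0,0,0,0,0,0],[0,0,0,0,0,0]]'
python3 - <<'E'
from h import *
t=imaging.capture("top");sd=imaging.capture("side")
cv2.imwrite("pics/end.png",cv2.resize(sd[140:400,170:440],(620,597)))
print(bot.get_state()["contact_force"])
E
```

```text
t: 32.2
eef_pos: [455.6, -22.9, 232.3]
eef_rot: [-180.0, -0.1, 148.1]
contact_force: [0.9, -0.1, -0.8]
width: -0.1
grasp_force: 0.0
t: 32.7
eef_pos: [455.5, -22.8, 265.6]
eef_rot: [-180.0, -0.1, 148.1]
contact_force: [1.2, -0.0, 0.2]
width: 0.3
grasp_force: 0.0
[ 0.80965673 -0.05429716  0.30247763]
```

View pics/end.png

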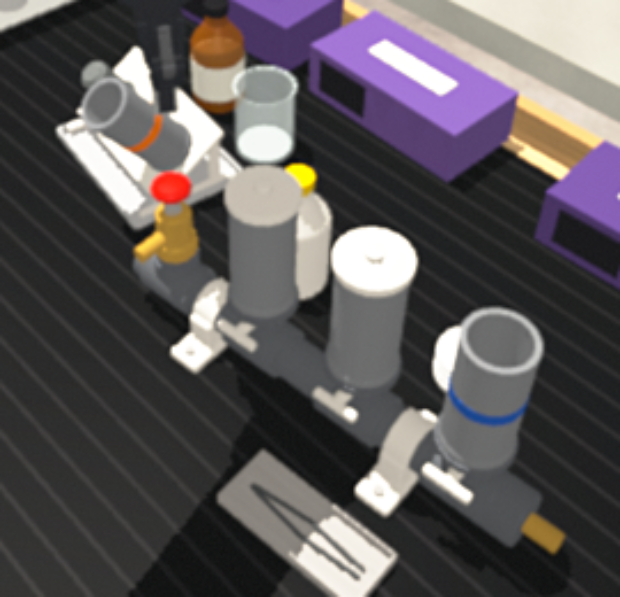

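The blue funnel stands home on the right-hand port (crop (490,390)). The red plunger is back up, nothing else has moved, and the gripper is clear, so I'll hand in.

```bash
python3 -c "
from bench import hand_in
print(hand_in())"
```

```text
the job is handed in; nothing more can be done
None
```

The job is handed in at about 33 s: by force readings and the final picture, the blue-banded funnel is home and upright on the free port, the plunger was held down about 2 s and is back up, and nothing else appears moved; I briefly over-pressed the plunger (about 72 N at the wrist, under the 120 N limit) before backing off, and the hand-in gave no verdict.

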